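Put the spatula away and shut the tool case

TASK

Lay the palette spatula flat in the tool case, in the compartment with the green liner, setting it down rather than dropping it. Then slide the blue hatch along its track past its catch until it is fully home against the frame, keep pressing it lightly but steadily home for about a second so that it is surely seated, without ramming it, and let go. Leave the brush and scraper in their compartments and everything else on the table where it is.

Things in the scene. Friction and masses are not known exactly. Their poses are not given: they have to be found in the camera images.
- case: fixed low white tool case, 298 (x) x 530 (y) x 48 mm high, sliding hatch on top. Origin: centre of its underside, on the table; z up, y along the hatch's track. Half towards -y: tool bay, floor 8 mm above the table. Half towards +y: where the open hatch parks, its end wall 31 mm high. Side walls along the track are 10 mm thick (13 at the top), 48 mm high.
- bay (a point): centre of the tool bay's floor, axes as the case's. Three compartments side by side, each 90 mm wide (x) and 250 mm long (y), centred at x = -94, 0 and +94 mm from here, parted by grey walls 4 mm thick that rise 14 mm above the floor.
- frame (a point): middle of the frame that the hatch closes against, where the hatch's leading edge meets it: inner face of the case's -y end wall, 37 mm above the table; axes as the case's. The wall is 48 mm high. The stop is rigid. Press the hatch against it with more than 5 N for about a second to seat it; more than 60 N is ramming.
- hatch: blue flat hatch, 276 (x) x 262 (y) x 6 mm thick, axes as the case's, origin at the centre of its underside, 34 mm above the table. It only slides along the case's y, friction about 3 N. Home (shut) its origin is at y = -124 mm in the case's frame; it starts 222 to 245 mm open to +y, and closes towards -y.
- handle (a point): centre of the orange upright bar handle on the hatch's trailing part, 57 mm above the table, 90 mm to +y of the hatch's origin; axes as the case's. The bar is 80 mm long (x), 16 mm thick (y), and rises from the hatch's top (40 mm above the table) to 74 mm. Home, it is at y = -34 mm in the case's frame.
- catch_point (a point): sprung ball catch hidden under the hatch, fixed in the case. It first resists about 13 mm before home: about 7 N more than the sliding friction is needed to pass, it gives way about 6 mm before home, then pulls the hatch on to the stop and holds it. So a rise of force there is only the catch: push on through it.
- spatula: loose palette spatula, 190 mm long, flat on the table right of the case; origin at its underside near the middle, z up, x towards the blade tip. Black handle 22 mm wide, 20 mm thick (x from -95 to +5 mm); yellow nylon blade 32 mm wide, 4 mm thick, flat at the underside, to x = +95 mm. About 110 g, centre of mass 20 to 25 mm from the origin towards the handle. It may be laid either way round.
- liner: green flat liner, 78 x 244 x 2 mm, fixed on the floor of the one empty compartment, which is where the spatula goes (its length along y, the compartment's length). Origin at the centre of its underside, 8 mm above the table; axes as the case's. Its top is 10 mm above the table.
- brush: loose pastry brush with a wooden handle, 150 mm long, 12 mm thick, lying along another compartment; origin near its middle at the underside. Leave it there.
- scraper: loose white plastic dough scraper with a red grip, 70 x 120 mm, up to 12 mm thick, lying in the third compartment; origin at the centre of its underside. Leave it there.
- bowl_a: loose pale yellow bowl on a steel foot, 136 mm across, 80 mm high, beyond the case at the right; origin at its underside centre. Leave it.
- bowl_c: loose pale yellow bowl on a steel foot, 136 mm across, 80 mm high, far right; origin at its underside centre. Leave it.
- jar: loose jar with a red cap, 72 mm across, 110 mm high, far left; origin at its underside centre. Leave it.
- timer: loose white kitchen timer, 30 x 70 x 65 mm, standing at the left; origin at its underside centre. Leave it.
There are look-alikes about, which are no part of the job. What is meant by the spatula is not pink, and is the larger of those in its own colour.

How it is judged:
On the way, in this order (a step that is already met when the one before it is completed fails the run):
1. the spatula lies flat and released in the lined compartment while the hatch is still open (x of spatula in the frame of liner between -0.032 and 0.032 m and y of spatula in the frame of liner between -0.034 and 0.034 m and z of spatula in the frame of liner below 0.0065 m and angle between spatula's own z axis and vertical below 0.06 rad and angle between the x axis of spatula and the y axis of liner, either way round below 0.35 rad and contact force between the fingers and spatula below 0.1 N and y of hatch in the frame of case above 0.05 m), for 0.2 s.
2. the hatch is home against the frame and pressed there with more than 5 N (y of hatch in the frame of case below -0.1215 m and contact force between the fingers and hatch above 5 N), for 0.3 s.
At the end, for the whole second after the job is handed in: The spatula rests flat on the green liner (within 32 mm across, 34 mm along, lengthwise within 0.35 rad, less than 0.06 rad tilted, at rest), the hatch is within 2.5 mm of fully home, and the brush and scraper lie within 25 mm of where they were (x of spatula in the frame of liner between -0.032 and 0.032 m and y of spatula in the frame of liner between -0.034 and 0.034 m and z of spatula in the frame of liner below 0.0065 m and angle between spatula's own z axis and vertical below 0.06 rad and angle between the x axis of spatula and the y axis of liner, either way round below 0.35 rad and y of hatch in the frame of case between -0.127 and -0.1215 m and linear speed of spatula below 0.02 m/s and distance of each of brush, scraper from where it was at the start of the episode below 0.025 m); the robot touches nothing.
It fails at once if the hatch rammed: pushed with more than 60 N (contact force between the fingers and hatch above 60 N).
It fails at once if the spatula dropped or flung: faster than 0.6 m/s while not held (linear speed of spatula above 0.6 m/s and contact force between the fingers and spatula below 0.05 N).
It fails at once if brush or scraper moved more than 25 mm (distance of any of brush, scraper from where it was at the start of the episode above 0.025 m).
It fails at once if a bowl, the jar or the timer moved more than 20 mm (distance of any of bowl_a, bowl_c, jar, timer from where it was at the start of the episode above 0.02 m).
It also fails if it takes over 56 s, if anything falls off the work surface, if the arm or the gripper's body presses on something with over 40 N, if the wrist force passes 120 N, or if a joint passes its speed limit or range.

ROBOT

A 6-joint arm with a two-finger parallel gripper is mounted at the origin on the work surface. World frame = base frame: x ahead of the robot, y to its left, z up, the work surface at z = 0. Lengths are in m, angles in rad, forces in N, time in s.
With the tool pointing down it reaches from about 0.35 to 0.725 m from the base axis. Payload 4.3 kg.
Tool frame: the origin (TCP) lies on the centre line of the jaws, within the pads' length; the fingertips stand 19 mm ahead of it and the grasp point (between the pads) is the TCP; z points along the fingers, y is the line along which they close (so a half turn about z gives the same grasp; the last joint's range is limited). The gripper opens to 85 mm and grips with 20 to 120 N. Pads are 22 mm wide; open, the fingers measure 114 mm over their backs; the gripper's body (76 mm by 85 mm) begins 54 mm behind the grasp point. The pads swing forward as they close: fully open they stand 13 mm farther back than shut.
Start: joints at [1.063, 0.377, 0.081, 1.274, 0, 1.46], TCP at [0.223, 0.53, 0.25] pointing down, gripper open.
Joint ranges: [-2.72, 2.72], [-0.84, 1.66], [-1.02, 1.22], [-1.77, 2.12], [-1.37, 1.28], [-3.14, 3.14]. Speed limits (rad/s): [2.57, 2.57, 3.14, 3.14, 3.14, 3.14].

INTERFACE

Orientations are given as a unit quaternion [w, x, y, z].
In Python, from station import * gives the robot as it stands.
- The arm moves only by the shell command python3 -m inch 'ROWS' [FORCE]. ROWS is JSON, a list of rows, each a list of 7 numbers: the opening, from -1 (shut) to 1 (fully open), then the shift along the tool's x, y, z normalised to -1 to 1, where 1 is 0.02 m, then the turn, a rotation vector about the tool's x, y, z normalised to -1 to 1, where 1 is 6 degrees. In form: [[hand, x, y, z, rx, ry, rz], ...]. A call has exactly 8 rows; each row shifts and turns the commanded pose from where the row before left it, along the tool's axes as they then stand; what a row does not reach is not made up. A row lasts 1/12 s, in which the tool goes at most 41.7 mm and 7.16 degrees, less where a joint would pass 70% of its speed; a pose out of reach is approached as far as the arm can. A call with a number of a shift or a turn outside -1 to 1 is refused whole. A call with a gripper value outside its range is refused whole. The fingers move at their own pace and stop on an object; FORCE is the grip in N (left out, the last holds). Time passes only in rows, so rows that do not move let the fingers close, or fill a call up. It gives the time, the measured TCP pose, the force, the opening and the grip force at its end, in the units of the state.
- get_state(): the state, without advancing time (a new reading comes with each control period).
- grab_frame(name): name is "side" or "top" or "wrist"; returns a dict with "image" (420x560x3 uint8, blue, green, red), "camera_matrix" (3x3 intrinsics, pixels), "origin" and "orientation" of the camera in the world; the wrist camera has in their place "mount" (4x4, takes a point from camera to tool coordinates, whose origin is the TCP and whose axes are the flange's). Camera axes: x right, y down, z forward; pixel columns grow to the right and rows downward; lengths in m; the calibration is good to about 2 mm. A picture is of the moment at which its call begins: read the wrist's pose just before it. There is no depth.
- close_job(): hands the job in; it is judged then, once.
Trained networks look in the newest picture that a camera, given by its name, has taken for a name from the list of things; names that differ only in an ending like _2 or _b are one class to them, and where a whole thing is asked for, a point or a joint stands for the part that bears it (a point fixed in the world has none). Each returns a list of dicts, best first, with "conf" (0 to 1); they miss things now and then, are a little off and sometimes report something else, mostly with a low value. They report only what shows in the picture. A call takes as long as a camera call. They do not tell look-alikes from the thing itself.
- regions_of(camera, name): "region" (420x560 bool, what is visible of it) and "extent" ([left, top, width, height] in pixels, round what is visible of it).
The state is a dict: "time_s": time; "joints": joint angles; "dq": joint speeds; "joint_efforts": joint torques, N m; "tcp_pos": TCP position; "eef_rot": TCP orientation; "wrist_force": force on the tool from outside, world axes, zero at the start; "torque": the same for the moment, N m; "grip_width": opening from 0.0 (shut) to 1.0 (fully open); "grip_force": force on a finger pad.
Only numpy, scipy, OpenCV 4.12 (cv2) and the standard library are available. Lean on these libraries where they do the work, as an engineer would, in place of code of your own. Each camera call takes 0.05 s, during which the arm holds its last target. There are 200 camera calls.

## Working session

There is one attempt and no reset: what is moved stays moved. The work goes in short steps, Python scripts to look and compute and a shell command to move; the robot and the scene stay as the last step left them, time stands still between calls to the robot, and variables do not carry over. Pictures are saved under pics/ and viewed, at most 10 in all, crops included, and the job is handed in when it is done.

```bash
mkdir -p pics; ls; python3 - <<'E'
from station import *
import cv2,numpy as np
s=get_state();print({k:np.round(v,3).tolist() for k,v in s.items()})
a=grab_frame("top");b=grab_frame("side")
for n,f in(("top",a),("side",b)):
    cv2.imwrite(f"pics/{n}0.png",f["image"]);print(n,f["camera_matrix"],f["origin"],f["orientation"])
E
```

```text
pics
{'time_s': 0.0, 'joints': [1.063, 0.378, 0.08, 1.274, -0.0, 1.461], 'dq': [-0.001, -0.001, 0.001, 0.0, -0.001, -0.002], 'joint_efforts': [-0.002, -46.361, 26.987, 0.021, -0.0, 0.0], 'tcp_pos': [0.222, 0.53, 0.249], 'eef_rot': [-0.0, 0.198, 0.98, -0.001], 'wrist_force': [-0.304, 0.469, 0.367], 'torque': [-0.019, 0.019, 0.038], 'grip_force': 0.0, 'grip_width': 1.001}
top [[453.50050342   0.         279.06486556]
 [  0.         453.50050342 214.86318742]
 [  0.           0.           1.        ]] [ 0.38516441 -0.01044052  1.82634645] [-0.02017692  0.71020648 -0.70362262  0.0107174 ]
side [[398.91918305   0.         281.9363269 ]
 [  0.         398.91918305 212.09969313]
 [  0.           0.           1.        ]] [ 0.04275827 -0.70243995  1.03527171] [-0.33303278  0.90053218 -0.26498385  0.08896362]
```

View pics/top0.png

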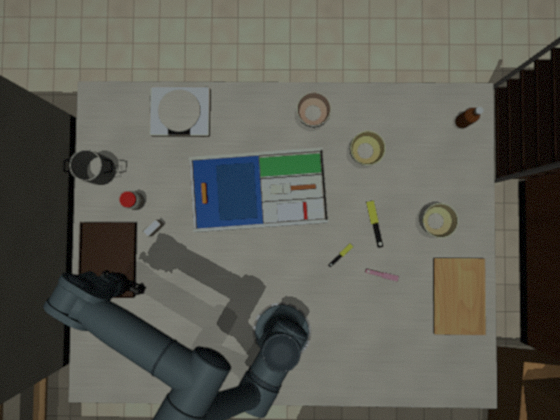

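View pics/side0.png

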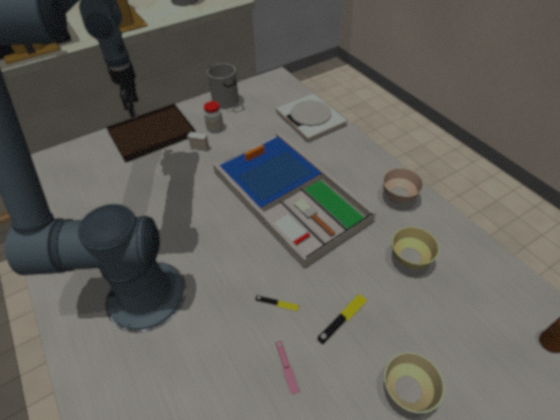

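The top view shows three candidates for the spatula: a large yellow and black one at (374,223), a small yellow and black one at (341,255), and a pink one at (382,274). I choose the large yellow one at (374,223). The liner is the far compartment at (291,164), and the hatch handle is at (205,193).

```bash
cat > h.py <<'E'
from station import *
import cv2,numpy as np
from scipy.spatial.transform import Rotation as R
from scipy.optimize import least_squares
def rot(q): return R.from_quat(np.roll(q,-1)).as_matrix()
def cam(n):
    s=get_state(); f=grab_frame(n)
    if n=="wrist":
        T=np.eye(4);T[:3,:3]=rot(s["eef_rot"]);T[:3,3]=s["tcp_pos"];T=T@np.array(f["mount"])
        return f["image"],np.array(f["camera_matrix"]),T[:3,:3],T[:3,3]
    return f["image"],np.array(f["camera_matrix"]),rot(f["orientation"]),np.array(f["origin"])
def ray(c,p):
    p=np.atleast_2d(p).astype(float); return (np.c_[p,np.ones(len(p))]@np.linalg.inv(c[1]).T)@c[2].T
def plane(c,p,z):
    d=ray(c,p); return c[3]+d*((z-c[3][2])/d[:,2])[:,None]
def tri(views):
    A=[];b=[]
    for c,p in views:
        d=ray(c,p)[0];d/=np.linalg.norm(d);P=np.eye(3)-np.outer(d,d);A.append(P);b.append(P@c[3])
    return np.linalg.lstsq(np.vstack(A),np.hstack(b),rcond=None)[0]
def proj(c,X):
    q=(np.atleast_2d(X)-c[3])@c[2]@c[1].T; return q[:,:2]/q[:,2:]
E
python3 - <<'E'
from h import *
C={n:cam(n) for n in("top","side")}
for n in C:
  for k in("spatula","liner","hatch","case","handle","brush","scraper","bowl_a","jar","timer"):
    for r in regions_of(n,k)[:4]:
        m=r["region"].astype(np.uint8);cs,_=cv2.findContours(m,0,2);c=max(cs,key=cv2.contourArea)
        b=cv2.boxPoints(cv2.minAreaRect(c));ys,xs=np.nonzero(m)
        print(n,k,round(r["conf"],2),r["extent"],"cen",xs.mean().round(1),ys.mean().round(1),"box",b.round(0).tolist())
img=C["top"][0][190:290,320:420]
cv2.imwrite("pics/crop.png",cv2.resize(img,(600,600),interpolation=2))
E
```

```text
top spatula 0.91 [366.6, 198.1, 16.4, 48.6] cen 374.5 221.4 box [[365.0, 201.0], [374.0, 199.0], [383.0, 246.0], [374.0, 248.0]]
top spatula 0.58 [348.6, 130.2, 34.9, 33.6] cen 368.4 147.5 box [[352.0, 131.0], [385.0, 131.0], [385.0, 163.0], [352.0, 163.0]]
top spatula 0.5 [329.0, 241.3, 25.6, 25.6] cen 342.1 253.1 box [[328.0, 264.0], [350.0, 242.0], [354.0, 246.0], [332.0, 268.0]]
top liner 0.6 [260.4, 150.1, 62.8, 24.3] cen 290.3 164.2 box [[259.0, 157.0], [321.0, 152.0], [322.0, 172.0], [261.0, 176.0]]
top hatch 0.7 [193.9, 154.0, 70.1, 74.9] cen 227.9 191.0 box [[192.0, 158.0], [260.0, 154.0], [264.0, 224.0], [196.0, 228.0]]
top case 0.73 [368.2, 201.9, 13.0, 46.4] cen 374.8 221.9 box [[366.0, 202.0], [374.0, 200.0], [383.0, 246.0], [375.0, 247.0]]
top case 0.67 [188.0, 147.7, 141.0, 82.1] cen 251.0 191.3 box [[188.0, 156.0], [322.0, 146.0], [328.0, 222.0], [194.0, 233.0]]
top case 0.3 [425.9, 202.9, 32.7, 36.6] cen 440.7 220.0 box [[423.0, 203.0], [458.0, 203.0], [458.0, 238.0], [423.0, 238.0]]
top handle 0.88 [193.5, 151.6, 70.2, 77.9] cen 227.8 191.2 box [[192.0, 159.0], [258
[... 2937 characters left out ...]
 223.0], [285.0, 211.0], [310.0, 236.0], [298.0, 248.0]]
side scraper 0.52 [212.8, 135.4, 160.3, 130.7] cen 288.0 195.5 box [[209.0, 169.0], [275.0, 107.0], [377.0, 216.0], [311.0, 278.0]]
side bowl_a 0.94 [391.2, 226.9, 47.6, 41.0] cen 414.0 247.5 box [[391.0, 227.0], [438.0, 227.0], [438.0, 268.0], [391.0, 268.0]]
side bowl_a 0.75 [384.6, 352.9, 58.1, 59.6] cen 413.2 382.9 box [[384.0, 353.0], [443.0, 353.0], [443.0, 412.0], [384.0, 412.0]]
side jar 0.58 [203.5, 102.9, 18.7, 32.6] cen 212.4 117.1 box [[201.0, 103.0], [218.0, 100.0], [224.0, 131.0], [207.0, 134.0]]
side timer 0.89 [185.7, 133.5, 21.1, 16.3] cen 197.3 140.9 box [[187.0, 133.0], [207.0, 133.0], [207.0, 149.0], [187.0, 149.0]]
```

View pics/crop.png

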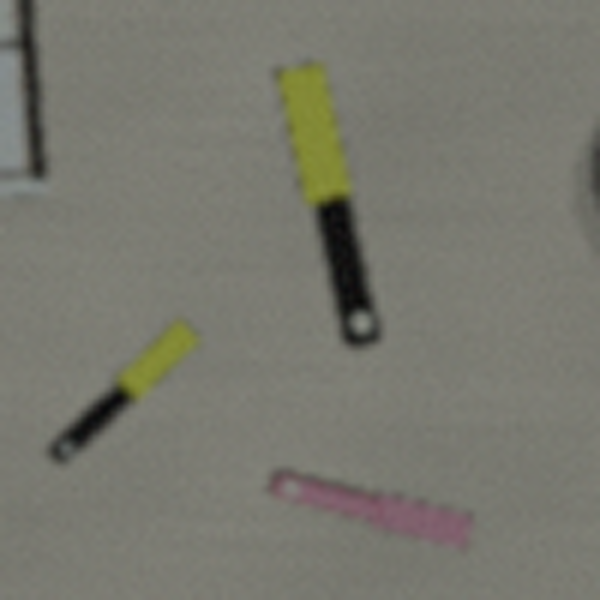

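The crop confirms the choice. The big yellow blade has its tip at about (370,201), the join at (374.5,223) and the handle end at (380,247). The other two are clearly the smaller yellow one and the pink one. Next I triangulate.

```bash
python3 - <<'E'
from h import *
C={n:cam(n) for n in("top","side")}
def blob(img,lo,hi,near,win=60):
    h=cv2.cvtColor(img,cv2.COLOR_BGR2HSV);m=cv2.inRange(h,lo,hi)
    n,l,s,c=cv2.connectedComponentsWithStats(m)
    i=min((i for i in range(1,n) if s[i][4]>15),key=lambda i:np.hypot(*(c[i]-near)))
    return l==i,s[i],c[i]
P={}
for n,nb,nl,no in(("top",(371,211),(291,164),(205,193)),("side",(355,308),(335,204),(255,152))):
    im=C[n][0]
    for k,lo,hi,q in(("blade",(22,90,60),(35,255,255),nb),("liner",(45,90,40),(80,255,255),nl),("orange",(3,120,60),(18,255,255),no)):
        m,s,c=blob(im,lo,hi,q);P[n,k]=c
        cs,_=cv2.findContours(m.astype(np.uint8),0,2);r=cv2.minAreaRect(max(cs,key=cv2.contourArea))
        print(n,k,s[4],c.round(1),"box",cv2.boxPoints(r).round(1).tolist())
for k in("blade","liner","orange"):
    X=tri([(C[n],P[n,k]) for n in C]);print(k,X.round(4),[(proj(C[n],X)[0]-P[n,k]).round(1).tolist() for n in C], plane(C["top"],P["top",k],{"blade":.004,"liner":.01,"orange":.065}[k]).round(4))
print("case corners? spat tip/join/end", plane(C["top"],[[370.2,201],[374.2,223],[380,247]],.005).round(3).tolist())
print("end tri",tri([(C["top"],(380,247)),(C["side"],(321,341))]).round(3))
# liner orientation from top blob pixels on plane
m,_,_=blob(C["top"][0],(45,90,40),(80,255,255),(291,164));ys,xs=np.nonzero(m)
X=plane(C["top"],np.c_[xs,ys],.01)[:,:2].astype(np.float32);r=cv2.minAreaRect(X*1000);print("liner rect",r)
for k,z in(("hatch",.04),("case",.045)):
    for q in regions_of("top",k):
        ys,xs=np.nonzero(q["region"])
        print(k,cv2.minAreaRect((plane(C["top"],np.c_[xs,ys],z)[:,:2]*1000).astype(np.float32)))
m,_,_=blob(C["top"][0],(3,120,60),(18,255,255),(205,193));ys,xs=np.nonzero(m)
print("orange",cv2.minAreaRect((plane(C["top"],np.c_[xs,ys],.074)[:,:2]*1000).astype(np.float32)))
E
```

```text
top blade 176 [371.9 211.9] box [[365.70001220703125, 201.6999969482422], [373.20001220703125, 200.10000610351562], [378.1000061035156, 222.10000610351562], [370.6000061035156, 223.8000030517578]]
top liner 1121 [289.8 164.6] box [[258.70001220703125, 157.6999969482422], [319.79998779296875, 153.1999969482422], [321.20001220703125, 171.5], [260.0, 176.10000610351562]]
top orange 74 [203.8 192.5] box [[201.0, 183.1999969482422], [204.89999389648438, 182.8000030517578], [206.5, 202.0], [202.60000610351562, 202.3000030517578]]
side blade 334 [353.1 306.8] box [[338.5, 313.5], [359.5, 292.5], [367.5, 300.5], [346.5, 321.5]]
side liner 1086 [334.2 203.9] box [[304.5, 189.5], [317.3999938964844, 175.3000030517578], [363.70001220703125, 217.1999969482422], [350.79998779296875, 231.5]]
side orange 138 [253.8 152.2] box [[243.60000610351562, 153.1999969482422], [261.20001220703125, 144.39999389648438], [264.3999938964844, 150.8000030517578], [246.8000030517578, 159.60000610351562]]
blade [ 0.48   -0.3585  0.0005] [[-0.1, 0.1], [0.1, -0.0]] [[ 0.4801 -0.358   0.004 ]]
liner [ 0.6665 -0.0264  0
[... 319 characters left out ...]
0095214844), (74.6736831665039, 246.87388610839844), 4.68356466293335)
hatch ((554.3450927734375, 218.04620361328125), (273.805908203125, 263.5404357910156), 4.528024673461914)
hatch ((565.3057250976562, 97.09027099609375), (306.81689453125, 533.5830078125), 4.537358283996582)
case ((565.0826416015625, 96.29737854003906), (303.0309753417969, 533.5590209960938), 4.348911285400391)
case ((516.5728149414062, 594.0941772460938), (71.35462951660156, 99.6192626953125), 0.47722166776657104)
case ((477.86260986328125, -37.4969367980957), (72.2666015625, 116.51242065429688), 5.270949363708496)
orange ((545.7662963867188, 306.79766845703125), (74.85730743408203, 15.183648109436035), 5.712289333343506)
```

```bash
cat >> h.py <<'E'
def go(x,y,z,yaw_y=None,p=None,yx=None):
    """print tool-axis shift (units of 20 mm) from the present pose, and turn (units of 6 deg); returns target"""
    s=get_state();M=rot(s["eef_rot"]);p=s["tcp_pos"] if p is None else p
    if yx is not None: a=np.radians(yx);M=np.array([[np.cos(a),np.sin(a),0],[np.sin(a),-np.cos(a),0],[0,0,-1]])
    d=M.T@(np.array([x,y,z])-p)/.02
    yy=np.degrees(np.arctan2(M[1,1],M[0,1]))
    t=None if yaw_y is None else -(((yaw_y-yy)+180)%360-180)/6
    print("shift",d.round(2),"yaw_y now",yy.round(1),"turn rz",t,"tilt",M[:,2].round(3)); return np.array([x,y,z])
E
python3 - <<'E'
from h import *
p=go(.48,.08,.25)
go(.4105,-.375,.15,102,p=p,yx=157.2)
E
```

```text
shift [-2.058e+01 -1.577e+01  1.000e-02] yaw_y now 67.2 turn rz None tilt [ 0.  0. -1.]
shift [ -5.61 -22.32   5.  ] yaw_y now 67.2 turn rz -5.800000000000002 tilt [ 0.  0. -1.]
```

```bash

python3 -m inch '[[1,-0.86,-0.66,0,0,0,0],[1,-0.86,-0.66,0,0,0,0],[1,-0.86,-0.66,0,0,0,0],[1,-0.86,-0.66,0,0,0,0],[1,-0.86,-0.66,0,0,0,0],[1,-0.86,-0.66,0,0,0,0],[1,-0.86,-0.66,0,0,0,0],[1,-0.86,-0.66,0,0,0,0]]' 30
python3 -m inch '[[1,-0.86,-0.66,0,0,0,0],[1,-0.86,-0.66,0,0,0,0],[1,-0.86,-0.66,0,0,0,0],[1,-0.86,-0.66,0,0,0,0],[1,-0.86,-0.66,0,0,0,0],[1,-0.86,-0.66,0,0,0,0],[1,-0.86,-0.66,0,0,0,0],[1,-0.86,-0.66,0,0,0,0]]'
python3 -m inch '[[1,-0.86,-0.66,0,0,0,0],[1,-0.86,-0.66,0,0,0,0],[1,-0.86,-0.66,0,0,0,0],[1,-0.86,-0.66,0,0,0,0],[1,-0.86,-0.66,0,0,0,0],[1,-0.86,-0.66,0,0,0,0],[1,-0.86,-0.66,0,0,0,0],[1,-0.86,-0.66,0,0,0,0]]'
python3 -m inch '[[0.5,-0.23,-0.93,0.1,0,0,0],[0.5,-0.23,-0.93,0.1,0,0,0],[0.5,-0.23,-0.93,0.1,0,0,0],[0.5,-0.23,-0.93,0.1,0,0,0],[0.5,-0.23,-0.93,0.1,0,0,0],[0.5,-0.23,-0.93,0.1,0,0,0],[0.5,-0.23,-0.93,0.1,0,0,0],[0.5,-0.23,-0.93,0.1,0,0,0]]'
python3 -m inch '[[0.5,-0.23,-0.93,0.1,0,0,0],[0.5,-0.23,-0.93,0.1,0,0,0],[0.5,-0.23,-0.93,0.1,0,0,0],[0.5,-0.23,-0.93,0.1,0,0,0],[0.5,-0.23,-0.93,0.1,0,0,0],[0.5,-0.23,-0.93,0.1,0,0,0],[0.5,-0.23,-0.93,0.1,0,0,0],[0.5,-0.23,-0.93,0.1,0,0,0]]'
python3 -m inch '[[0.5,-0.23,-0.93,0.3,0,0,0],[0.5,-0.23,-0.93,0.3,0,0,0],[0.5,-0.23,-0.93,0.3,0,0,0],[0.5,-0.23,-0.93,0.3,0,0,0],[0.5,-0.23,-0.93,0.3,0,0,0],[0.5,-0.23,-0.93,0.3,0,0,0],[0.5,-0.23,-0.93,0.3,0,0,0],[0.5,-0.23,-0.93,0.3,0,0,0]]'
python3 -m inch '[[0.5,0,0,0,0,0,-0.97],[0.5,0,0,0,0,0,-0.97],[0.5,0,0,0,0,0,-0.97],[0.5,0,0,0,0,0,-0.97],[0.5,0,0,0,0,0,-0.97],[0.5,0,0,0,0,0,-0.97],[0.5,0,0,0,0,0,0],[0.5,0,0,0,0,0,0]]'
```

```text
time_s: 2.07
tcp_pos: [0.3091, 0.3786, 0.2504]
eef_rot: [0.0, 0.198, 0.98, 0.0]
wrist_force: [0.2, 0.3, 0.8]
grip_width: 1.003
grip_force: 0.0
time_s: 2.73
tcp_pos: [0.3951, 0.2279, 0.2505]
eef_rot: [0.0, 0.198, 0.98, 0.0]
wrist_force: [-0.6, 0.1, -0.3]
grip_width: 1.003
grip_force: 0.0
time_s: 3.4
tcp_pos: [0.4811, 0.0771, 0.2504]
eef_rot: [0.0, 0.198, 0.98, 0.0]
wrist_force: [-0.2, 0.7, 0.0]
grip_width: 1.002
grip_force: 0.0
time_s: 4.07
tcp_pos: [0.4567, -0.0742, 0.2343]
eef_rot: [0.0, 0.198, 0.98, 0.0]
wrist_force: [1.1, -0.3, -0.4]
grip_width: 0.749
grip_force: 0.0
time_s: 4.73
tcp_pos: [0.4329, -0.2257, 0.2183]
eef_rot: [0.0, 0.198, 0.98, -0.0]
wrist_force: [-0.5, 0.8, 0.8]
grip_width: 0.753
grip_force: 0.0
time_s: 5.4
tcp_pos: [0.4093, -0.3771, 0.17]
eef_rot: [0.0, 0.198, 0.98, 0.0]
wrist_force: [-0.1, 0.8, 0.5]
grip_width: 0.751
grip_force: 0.0
time_s: 6.07
tcp_pos: [0.4095, -0.3762, 0.1703]
eef_rot: [0.0, -0.104, 0.995, 0.0]
wrist_force: [1.2, 0.6, -0.2]
grip_width: 0.749
grip_force: 0.0
```

```bash
python3 - <<'E'
from h import *
c=cam("wrist");cv2.imwrite("pics/w1.png",c[0])
X=np.array([[.524,-.351,.004],[.436,-.367,.004],[.34,-.39,.01],[.4105,-.375,.02]])
print(proj(c,X).round(0).tolist(), c[3].round(3), c[2].round(2).tolist())
for r in regions_of("wrist","spatula"):
    ys,xs=np.nonzero(r["region"]);W=(plane(c,np.c_[xs,ys],.01)[:,:2]*1000).astype(np.float32)
    print(r["conf"],r["extent"],cv2.minAreaRect(W))
E
```

```text
[[281.0, 317.0], [284.0, 223.0], [281.0, 98.0], [281.0, 197.0]] [ 0.332 -0.392  0.294] [[-0.21, 0.93, 0.31], [0.98, 0.2, 0.07], [0.0, 0.31, -0.95]]
0.77 [420.1, 52.0, 139.9, 102.6] ((312.54766845703125, -240.09335327148438), (21.829750061035156, 106.691162109375), 42.33696365356445)
0.76 [262.6, 99.2, 39.3, 218.4] ((430.5309753417969, -369.3233337402344), (185.36111450195312, 31.24894905090332), 12.475677490234375)
```

View pics/w1.png

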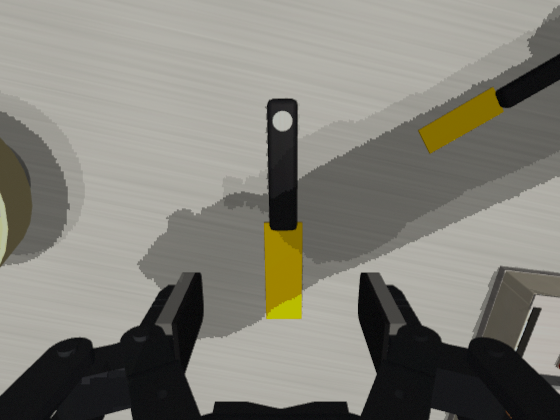

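The wrist view shows the spatula along column 283, with its tip at row 318, its join at about 228 and its handle end at 98. This agrees with the estimate to about 1 mm, so I descend and grip.

```bash

python3 -m inch '[[0.2,0,0,1,0,0,0],[0.2,0,0,1,0,0,0],[0.2,0,0,1,0,0,0],[0.2,0,0,1,0,0,0],[0.2,0,0,1,0,0,0],[0.2,0,0,1,0,0,0],[0.2,0,0,0.9,0,0,0],[0.2,0,0,0.5,0,0,0]]' 40
python3 -m inch '[[-1,0,0,0,0,0,0],[-1,0,0,0,0,0,0],[-1,0,0,0,0,0,0],[-1,0,0,0,0,0,0],[-1,0,0,0,0,0,0],[-1,0,0,0,0,0,0],[-1,0,0,0,0,0,0],[-1,0,0,0,0,0,0]]' 40
python3 - <<'E'
from h import *
c=cam("wrist");cv2.imwrite("pics/w2.png",c[0])
E
```

```text
time_s: 6.83
tcp_pos: [0.4086, -0.3751, 0.0202]
eef_rot: [-0.001, -0.105, 0.994, 0.001]
wrist_force: [-0.3, 0.6, -1.3]
grip_width: 0.602
grip_force: 0.0
time_s: 7.5
tcp_pos: [0.4099, -0.3766, 0.023]
eef_rot: [0.0, -0.106, 0.994, -0.001]
wrist_force: [-0.6, 1.0, 4.3]
grip_width: 0.242
grip_force: 42.0
```

View pics/w2.png

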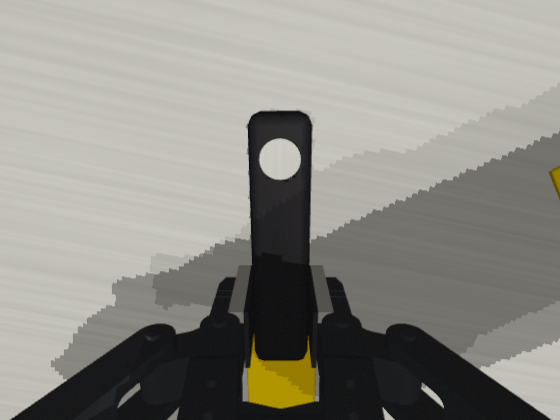

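```bash

python3 -m inch '[[-1,0,0,-0.5,0,0,0],[-1,0,0,-0.9,0,0,0],[-1,0,0,-1,0,0,0],[-1,0,0,-1,0,0,0],[-1,0,0,-1,0,0,0],[-1,0,0,-1,0,0,0],[-1,0,0,-1,0,0,0],[-1,0,0,-1,0,0,0]]'
python3 -m inch '[[-1,0,0,0,0,0,-0.98],[-1,0,0,0,0,0,-0.98],[-1,0,0,0,0,0,-0.98],[-1,0,0,0,0,0,-0.98],[-1,0,0,0,0,0,-0.98],[-1,0,0,0,0,0,-0.98],[-1,0,0,0,0,0,-0.98],[-1,0,0,0,0,0,-0.98]]'
python3 -m inch '[[-1,0,0,0,0,0,-0.98],[-1,0,0,0,0,0,-0.98],[-1,0,0,0,0,0,-0.98],[-1,0,0,0,0,0,-0.98],[-1,0,0,0,0,0,-0.98],[-1,0,0,0,0,0,-0.98],[-1,0,0,0,0,0,0],[-1,0,0,0,0,0,0]]'
python3 -c "
from h import *
go(.6697,-.061,.12,184.5)"
```

```text
time_s: 8.22
tcp_pos: [0.4091, -0.3758, 0.1716]
eef_rot: [-0.0, -0.106, 0.994, 0.0]
wrist_force: [0.4, 0.1, -1.2]
grip_width: 0.248
grip_force: 41.4
time_s: 8.88
tcp_pos: [0.4092, -0.3758, 0.1705]
eef_rot: [-0.0, -0.496, 0.868, 0.0]
wrist_force: [0.4, -0.2, -1.0]
grip_width: 0.248
grip_force: 41.4
time_s: 9.55
tcp_pos: [0.4093, -0.3759, 0.1705]
eef_rot: [-0.0, 0.733, -0.68, -0.0]
wrist_force: [-0.2, -0.3, -1.1]
grip_width: 0.254
grip_force: 41.4
shift [-14.73 -14.16   2.53] yaw_y now -175.7 turn rz -0.03369347656412932 tilt [-0.  0. -1.]
```

```bash

python3 -m inch '[[-1,-0.92,-0.885,0,0,0,0],[-1,-0.92,-0.885,0,0,0,0],[-1,-0.92,-0.885,0,0,0,0],[-1,-0.92,-0.885,0,0,0,0],[-1,-0.92,-0.885,0,0,0,0],[-1,-0.92,-0.885,0,0,0,0],[-1,-0.92,-0.885,0,0,0,0],[-1,-0.92,-0.885,0,0,0,0]]'
python3 -m inch '[[-1,-0.92,-0.885,0,0,0,0],[-1,-0.92,-0.885,0,0,0,0],[-1,-0.92,-0.885,0,0,0,0],[-1,-0.92,-0.885,0,0,0,0],[-1,-0.92,-0.885,0,0,0,0],[-1,-0.92,-0.885,0,0,0,0],[-1,-0.92,-0.885,0,0,0,0],[-1,-0.92,-0.885,0,0,0,0]]'
python3 -m inch '[[-1,0,0,0.4,0,0,0],[-1,0,0,0.5,0,0,0],[-1,0,0,0.5,0,0,0],[-1,0,0,0.5,0,0,0],[-1,0,0,0.4,0,0,0],[-1,0,0,0.2,0,0,0],[-1,0,0,0,0,0,0],[-1,0,0,0,0,0,0]]'
python3 - <<'E'
from h import *
c=cam("wrist");cv2.imwrite("pics/w3.png",c[0]);print(get_state()["tcp_pos"])
def F(x,y,z):  # liner frame -> world
    a=np.radians(4.5);return [.667+np.cos(a)*x-np.sin(a)*y,-.027+np.sin(a)*x+np.cos(a)*y,z]
print(proj(c,[F(x,y,.01) for x in(-.039,.039) for y in(-.122,.122)]).round(0).tolist())
for r in regions_of("wrist","liner"):
    ys,xs=np.nonzero(r["region"]);W=(plane(c,np.c_[xs,ys],.01)[:,:2]*1000).astype(np.float32);print(r["conf"],r["extent"],cv2.minAreaRect(W))
E
```

```text
time_s: 10.22
tcp_pos: [0.5397, -0.2173, 0.1704]
eef_rot: [-0.0, 0.733, -0.68, -0.0]
wrist_force: [-0.3, 0.4, -2.0]
grip_width: 0.246
grip_force: 41.4
time_s: 10.88
tcp_pos: [0.6694, -0.0595, 0.1703]
eef_rot: [0.0, 0.733, -0.68, -0.0]
wrist_force: [0.7, -0.9, -0.9]
grip_width: 0.243
grip_force: 41.4
time_s: 11.55
tcp_pos: [0.6686, -0.0611, 0.1201]
eef_rot: [0.0, 0.734, -0.679, -0.0]
wrist_force: [0.1, 0.5, -0.6]
grip_width: 0.244
grip_force: 41.4
[ 0.66905165 -0.06108319  0.12068048]
[[347.0, 71.0], [331.0, 401.0], [213.0, 71.0], [231.0, 402.0]]
0.71 [210.9, 71.1, 134.8, 331.5] ((668.501953125, -27.38214111328125), (79.44189453125, 243.54013061523438), 4.70211124420166)
```

View pics/w3.png

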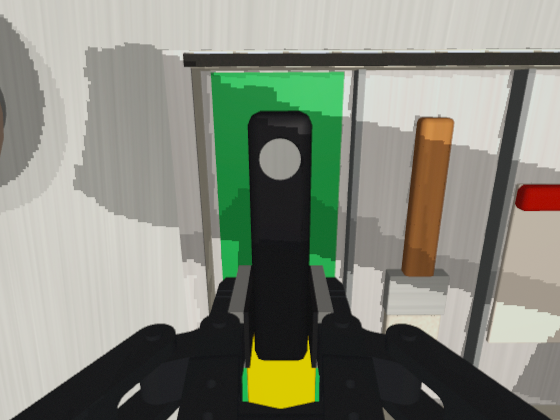

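The picture shows the held spatula along column 280, centred over the green liner (columns 211–345, far edge at row 71). The measured liner pose matches, so I lower slowly.

```bash

python3 -m inch '[[-1,0,0,0.6,0,0,0],[-1,0,0,0.8,0,0,0],[-1,0,0,0.8,0,0,0],[-1,0,0,0.7,0,0,0],[-1,0,0,0.5,0,0,0],[-1,0,0,0.3,0,0,0],[-1,0,0,0.2,0,0,0],[-1,0,0,0.1,0,0,0]]'
python3 -m inch '[[-1,0,0,0.1,0,0,0],[-1,0,0,0.1,0,0,0],[-1,0,0,0.05,0,0,0],[-1,0,0,0.05,0,0,0],[-1,0,0,0.05,0,0,0],[-1,0,0,0,0,0,0],[-1,0,0,0,0,0,0],[-1,0,0,0,0,0,0]]'
```

```text
time_s: 12.32
tcp_pos: [0.6692, -0.0607, 0.0403]
eef_rot: [-0.0, 0.734, -0.679, 0.0]
wrist_force: [-0.3, -1.5, -0.5]
grip_width: 0.249
grip_force: 41.4
time_s: 12.98
tcp_pos: [0.669, -0.0607, 0.0334]
eef_rot: [-0.0, 0.734, -0.679, 0.0]
wrist_force: [0.6, -0.2, -1.0]
grip_width: 0.242
grip_force: 41.4
```

```bash

python3 -m inch '[[-1,0,0,0.03,0,0,0],[-1,0,0,0.03,0,0,0],[-1,0,0,0.03,0,0,0],[-1,0,0,0,0,0,0],[-1,0,0,0,0,0,0],[-1,0,0,0,0,0,0],[-1,0,0,0,0,0,0],[-1,0,0,0,0,0,0]]' 20
```

```text
time_s: 13.65
tcp_pos: [0.6691, -0.0607, 0.033]
eef_rot: [-0.0, 0.734, -0.679, 0.0]
wrist_force: [-3.0, 0.2, 6.8]
grip_width: 0.244
grip_force: 42.5
```

Contact with the liner (7 N up). Release partly, then lift.

```bash

python3 -m inch '[[-0.4,0,0,0,0,0,0],[-0.3,0,0,0,0,0,0],[-0.2,0,0,0,0,0,0],[-0.1,0,0,0,0,0,0],[-0.1,0,0,0,0,0,0],[-0.1,0,0,0,0,0,0],[-0.1,0,0,0,0,0,0],[-0.1,0,0,0,0,0,0]]'
python3 -m inch '[[-0.1,0,0,-0.3,0,0,0],[-0.1,0,0,-0.5,0,0,0],[-0.1,0,0,-0.8,0,0,0],[-0.1,0,0,-1,0,0,0],[-0.1,0,0,-1,0,0,0],[-0.1,0,0,-1,0,0,0],[-0.1,0,0,-1,0,0,0],[-0.1,0,0,-1,0,0,0]]'
python3 - <<'E'
from h import *
c=cam("wrist");t=cam("top")
cv2.imwrite("pics/w4.png",np.hstack([cv2.resize(c[0],(400,300)),cv2.resize(t[0][140:240,180:340],(400,250))[:, :] if 0 else cv2.resize(t[0][140:260,180:340],(400,300))]))
for r in regions_of("wrist","spatula"):
    ys,xs=np.nonzero(r["region"]);W=(plane(c,np.c_[xs,ys],.02)[:,:2]*1000).astype(np.float32);print(r["conf"],r["extent"],cv2.minAreaRect(W))
h=cv2.cvtColor(t[0],cv2.COLOR_BGR2HSV);m=cv2.inRange(h,(3,120,60),(18,255,255));m[:170]=0;m[215:]=0;m[:,230:]=0
ys,xs=np.nonzero(m);W=plane(t,np.c_[xs,ys],.074);print("orange",W.mean(0).round(4))
go(.545,.36,.15)
E
```

```text
time_s: 14.32
tcp_pos: [0.669, -0.0607, 0.0314]
eef_rot: [-0.0, 0.734, -0.679, -0.0]
wrist_force: [-0.5, -0.2, -0.9]
grip_width: 0.448
grip_force: 0.0
time_s: 14.98
tcp_pos: [0.6691, -0.0607, 0.1659]
eef_rot: [-0.0, 0.734, -0.679, 0.001]
wrist_force: [0.4, -0.1, -0.1]
grip_width: 0.452
grip_force: 0.0
0.63 [258.1, 98.0, 42.0, 231.7] ((668.5676879882812, -39.428062438964844), (31.2252197265625, 185.00503540039062), 4.692012310028076)
orange [0.5439 0.3468 0.074 ]
shift [-21.47   4.64   0.78] yaw_y now -175.6 turn rz None tilt [ 0.006 -0.001 -1.   ]
```

View pics/w4.png

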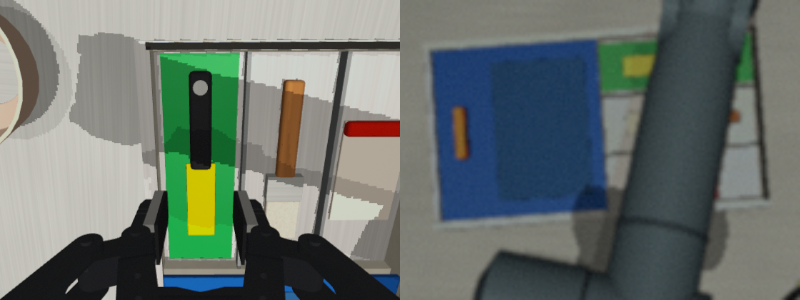

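The left half shows the spatula lying flat on the liner, released, about 12 mm to -y of the liner's centre. The brush and scraper are undisturbed. Next is the hatch.

```bash

python3 -m inch '[[-1,-0.95,0.2,0,0,0,0],[-1,-0.95,0.2,0,0,0,0],[-1,-0.95,0.2,0,0,0,0],[-1,-0.95,0.2,0,0,0,0],[-1,-0.95,0.2,0,0,0,0],[-1,-0.95,0.2,0,0,0,0],[-1,-0.95,0.2,0,0,0,0],[-1,-0.95,0.2,0,0,0,0]]' 20
python3 -m inch '[[-1,-0.95,0.2,0,0,0,0],[-1,-0.95,0.2,0,0,0,0],[-1,-0.95,0.2,0,0,0,0],[-1,-0.95,0.2,0,0,0,0],[-1,-0.95,0.2,0,0,0,0],[-1,-0.95,0.2,0,0,0,0],[-1,-0.95,0.2,0,0,0,0],[-1,-0.95,0.2,0,0,0,0]]'
python3 - <<'E'
from h import *
a=np.radians(4.5)
go(.546-.045*np.sin(a),.307+.045*np.cos(a),.16,184.5)
E
```

```text
time_s: 15.8
tcp_pos: [0.6241, 0.0892, 0.1623]
eef_rot: [0.001, 0.734, -0.679, -0.001]
wrist_force: [0.8, -0.2, 0.0]
grip_width: 0.0
grip_force: 0.0
time_s: 16.47
tcp_pos: [0.5804, 0.2381, 0.1623]
eef_rot: [0.001, 0.734, -0.679, -0.001]
wrist_force: [-0.1, -0.4, 0.2]
grip_width: -0.003
grip_force: 0.0
shift [-5.82  1.45  0.12] yaw_y now -175.6 turn rz -0.00879581013562832 tilt [-0.002 -0.    -1.   ]
```

```bash

python3 -m inch '[[-1,-0.95,0.24,0,0,0,0],[-1,-0.95,0.24,0,0,0,0],[-1,-0.95,0.24,0,0,0,0],[-1,-0.95,0.24,0,0,0,0],[-1,-0.95,0.24,0,0,0,0],[-1,-0.95,0.24,0,0,0,0],[-1,-0.1,0,0,0,0,0],[-1,0,0,0,0,0,0]]'
python3 - <<'E'
from h import *
c=cam("wrist");s=get_state();print(s["tcp_pos"].round(4) if hasattr(s["tcp_pos"],"round") else s["tcp_pos"])
h=cv2.cvtColor(c[0],cv2.COLOR_BGR2HSV);m=cv2.inRange(h,(3,120,40),(18,255,255))
n,l,st,ce=cv2.connectedComponentsWithStats(m);i=1+np.argmax(st[1:,4]);print(st[i],ce[i])
ys,xs=np.nonzero(l==i);W=plane(c,np.c_[xs,ys],.074);print(cv2.minAreaRect((W[:,:2]*1000).astype(np.float32)))
cv2.imwrite("pics/w5.png",c[0])
E
```

```text
time_s: 17.13
tcp_pos: [0.5429, 0.3515, 0.1625]
eef_rot: [0.001, 0.735, -0.678, -0.0]
wrist_force: [-0.2, -0.7, 0.4]
grip_width: -0.002
grip_force: 0.0
[0.5434 0.3506 0.1626]
[ 212  136  139   33 4057] [275.3108208  151.35370964]
((547.3816528320312, 307.4898681640625), (78.18646240234375, 18.13313865661621), 4.499634742736816)
```

View pics/w5.png

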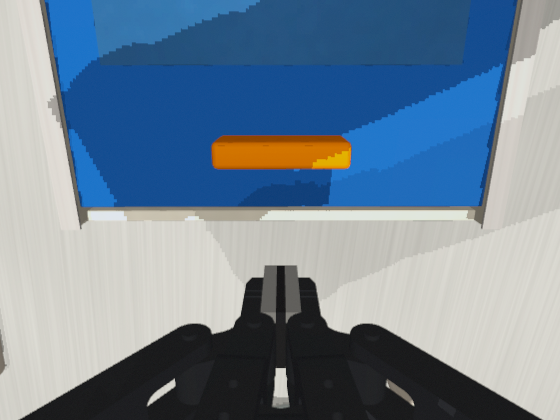

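The handle is at (280,153) in the image, which puts it at world (0.547,0.3075), straight ahead of the fingers by 45 mm.

```bash

python3 -m inch '[[-1,0,0,0.6,0,0,0],[-1,0,0,0.8,0,0,0],[-1,0,0,0.8,0,0,0],[-1,0,0,0.8,0,0,0],[-1,0,0,0.8,0,0,0],[-1,0,0,0.5,0,0,0],[-1,0,0,0.2,0,0,0],[-1,0,0,0,0,0,0]]'
python3 -m inch '[[-1,0.2,0,0,0,0,0],[-1,0.3,0,0,0,0,0],[-1,0.3,0,0,0,0,0],[-1,0.2,0,0,0,0,0],[-1,0.1,0,0,0,0,0],[-1,0.1,0,0,0,0,0],[-1,0.1,0,0,0,0,0],[-1,0.1,0,0,0,0,0]]'
```

```text
time_s: 17.85
tcp_pos: [0.5433, 0.3497, 0.0723]
eef_rot: [0.001, 0.734, -0.68, -0.0]
wrist_force: [-0.1, 0.6, 0.1]
grip_width: -0.002
grip_force: 0.0
time_s: 18.52
tcp_pos: [0.5464, 0.3237, 0.0742]
eef_rot: [-0.001, 0.734, -0.679, -0.0]
wrist_force: [-0.9, 3.0, 3.1]
grip_width: 0.005
grip_force: 1.6
```

```bash

python3 -m inch '[[-1,0.1,0,0,0,0,0],[-1,0.2,0,0,0,0,0],[-1,0.3,0,0,0,0,0],[-1,0.3,0,0,0,0,0],[-1,0.3,0,0,0,0,0],[-1,0.3,0,0,0,0,0],[-1,0.3,0,0,0,0,0],[-1,0.3,0,0,0,0,0]]'
python3 -m inch '[[-1,0.3,0,0,0,0,0],[-1,0.3,0,0,0,0,0],[-1,0.3,0,0,0,0,0],[-1,0.3,0,0,0,0,0],[-1,0.3,0,0,0,0,0],[-1,0.3,0,0,0,0,0],[-1,0.3,0,0,0,0,0],[-1,0.3,0,0,0,0,0]]'
python3 -c "
from h import *
a=np.radians(4.5);b=np.array([.5474+.0013,.3075+.0165]);h=b-.245*np.array([-np.sin(a),np.cos(a)])
go(h[0],h[1],.072,184.5)"
```

```text
time_s: 19.18
tcp_pos: [0.5498, 0.2804, 0.0736]
eef_rot: [-0.0, 0.734, -0.679, 0.0]
wrist_force: [1.2, 3.1, 1.9]
grip_width: -0.0
grip_force: 1.6
time_s: 19.85
tcp_pos: [0.5531, 0.2327, 0.0735]
eef_rot: [-0.0, 0.734, -0.679, -0.0]
wrist_force: [3.0, 4.3, 1.5]
grip_width: 0.004
grip_force: 1.6
shift [ 7.68 -0.14  0.07] yaw_y now -175.5 turn rz -0.008118690259417841 tilt [ 0.  0. -1.]
```

```bash

python3 -m inch '[[-1,0.3,0,0,0,0,0],[-1,0.3,0,0,0,0,0],[-1,0.3,0,0,0,0,0],[-1,0.3,0,0,0,0,0],[-1,0.3,0,0,0,0,0],[-1,0.3,0,0,0,0,0],[-1,0.3,0,0,0,0,0],[-1,0.3,0,0,0,0,0]]'
python3 -m inch '[[-1,0.3,0,0,0,0,0],[-1,0.3,0,0,0,0,0],[-1,0.3,0,0,0,0,0],[-1,0.3,0,0,0,0,0],[-1,0.3,0,0,0,0,0],[-1,0.3,0,0,0,0,0],[-1,0.3,0,0,0,0,0],[-1,0.3,0,0,0,0,0]]'
python3 -m inch '[[-1,0.3,0,0,0,0,0],[-1,0.3,0,0,0,0,0],[-1,0.3,0,0,0,0,0],[-1,0.2,0,0,0,0,0],[-1,0.2,0,0,0,0,0],[-1,0.1,0,0,0,0,0],[-1,0.1,0,0,0,0,0],[-1,0.1,0,0,0,0,0]]'
python3 -c "
from h import *
go(.5678,.0797,.072,184.5)"
```

```text
time_s: 20.52
tcp_pos: [0.5567, 0.1848, 0.0734]
eef_rot: [-0.0, 0.734, -0.679, -0.0]
wrist_force: [2.3, 3.9, -0.2]
grip_width: 0.003
grip_force: 1.6
time_s: 21.18
tcp_pos: [0.5604, 0.137, 0.0735]
eef_rot: [-0.0, 0.734, -0.679, -0.0]
wrist_force: [3.8, 3.7, 0.7]
grip_width: 0.0
grip_force: 1.6
time_s: 21.85
tcp_pos: [0.5627, 0.1055, 0.0734]
eef_rot: [0.0, 0.734, -0.679, -0.0]
wrist_force: [2.3, 3.5, 0.4]
grip_width: 0.001
grip_force: 1.5
shift [ 1.31 -0.15  0.07] yaw_y now -175.5 turn rz -0.0071048217767687065 tilt [-0.  0. -1.]
```

```bash

python3 -m inch '[[-1,0.08,0,0,0,0,0],[-1,0.08,0,0,0,0,0],[-1,0.08,0,0,0,0,0],[-1,0.08,0,0,0,0,0],[-1,0.06,0,0,0,0,0],[-1,0.06,0,0,0,0,0],[-1,0.06,0,0,0,0,0],[-1,0.06,0,0,0,0,0]]'
python3 -m inch '[[-1,0.05,0,0,0,0,0],[-1,0.05,0,0,0,0,0],[-1,0.05,0,0,0,0,0],[-1,0.05,0,0,0,0,0],[-1,0.05,0,0,0,0,0],[-1,0.05,0,0,0,0,0],[-1,0.05,0,0,0,0,0],[-1,0.05,0,0,0,0,0]]'
```

```text
time_s: 22.52
tcp_pos: [0.5635, 0.0961, 0.0735]
eef_rot: [-0.001, 0.734, -0.679, -0.002]
wrist_force: [0.4, 9.4, 0.9]
grip_width: 0.005
grip_force: 4.9
time_s: 23.18
tcp_pos: [0.5639, 0.0912, 0.0736]
eef_rot: [-0.003, 0.735, -0.678, -0.004]
wrist_force: [0.2, 13.5, 1.4]
grip_width: -0.001
grip_force: 6.6
```

```bash

python3 -m inch '[[-1,0.05,0,0,0,0,0],[-1,0.05,0,0,0,0,0],[-1,0.05,0,0,0,0,0],[-1,0.05,0,0,0,0,0],[-1,0.0,0,0,0,0,0],[-1,0.0,0,0,0,0,0],[-1,0,0,0,0,0,0],[-1,0,0,0,0,0,0]]'
python3 -m inch '[[-1,0.05,0,0,0,0,0],[-1,0.05,0,0,0,0,0],[-1,0.05,0,0,0,0,0],[-1,0.05,0,0,0,0,0],[-1,0.0,0,0,0,0,0],[-1,0.0,0,0,0,0,0],[-1,0,0,0,0,0,0],[-1,0,0,0,0,0,0]]'
```

```text
time_s: 23.85
tcp_pos: [0.5645, 0.084, 0.0735]
eef_rot: [-0.001, 0.734, -0.679, -0.001]
wrist_force: [0.1, 8.4, 1.9]
grip_width: 0.001
grip_force: 4.0
time_s: 24.52
tcp_pos: [0.5645, 0.0838, 0.0736]
eef_rot: [-0.004, 0.735, -0.678, -0.004]
wrist_force: [0.7, 18.8, 1.6]
grip_width: 0.001
grip_force: 9.3
```

The force rises with no motion, so the hatch is at the stop. I hold about 19 N for over a second and check the position with the top camera.

```bash

python3 -m inch '[[-1,0,0,0,0,0,0],[-1,0,0,0,0,0,0],[-1,0,0,0,0,0,0],[-1,0,0,0,0,0,0],[-1,0,0,0,0,0,0],[-1,0,0,0,0,0,0],[-1,0,0,0,0,0,0],[-1,0,0,0,0,0,0]]'
python3 -m inch '[[-1,0,0,0,0,0,0],[-1,0,0,0,0,0,0],[-1,0,0,0,0,0,0],[-1,0,0,0,0,0,0],[-1,0,0,0,0,0,0],[-1,0,0,0,0,0,0],[-1,0,0,0,0,0,0],[-1,0,0,0,0,0,0]]'
python3 -m inch '[[-1,-0.1,0,0,0,0,0],[-1,-0.1,0,0,0,0,0],[-1,-0.1,0,0,0,0,0],[-1,-0.2,0,0,0,0,0],[-1,-0.3,0,0,0,0,0],[-1,-0.5,0,0,0,0,0],[-1,-0.5,0,0,0,0,0],[-1,-0.5,0,0,0,0,0]]'
python3 -m inch '[[-1,0,0,-0.5,0,0,0],[-1,0,0,-1,0,0,0],[-1,0,0,-1,0,0,0],[-1,0,0,-1,0,0,0],[-1,0,0,-1,0,0,0],[-1,0,0,-0.5,0,0,0],[-1,0,0,0,0,0,0],[-1,0,0,0,0,0,0]]'
python3 - <<'E'
from h import *
c=cam("wrist");cv2.imwrite("pics/w6.png",c[0])
h=cv2.cvtColor(c[0],cv2.COLOR_BGR2HSV);m=cv2.inRange(h,(3,120,40),(18,255,255))
n,l,st,ce=cv2.connectedComponentsWithStats(m);i=1+np.argmax(st[1:,4])
ys,xs=np.nonzero(l==i);r=cv2.minAreaRect((plane(c,np.c_[xs,ys],.074)[:,:2]*1000).astype(np.float32));a=np.radians(4.5)
print(r,"travel mm",np.dot(np.array([547.4,307.5])-r[0],[-np.sin(a),np.cos(a)]), get_state()["wrist_force"])
E
```

```text
time_s: 25.18
tcp_pos: [0.5645, 0.0838, 0.0736]
eef_rot: [-0.004, 0.735, -0.678, -0.004]
wrist_force: [0.5, 18.4, 2.0]
grip_width: -0.002
grip_force: 9.3
time_s: 25.85
tcp_pos: [0.5645, 0.0838, 0.0736]
eef_rot: [-0.004, 0.735, -0.678, -0.004]
wrist_force: [0.3, 19.7, 1.9]
grip_width: 0.002
grip_force: 9.3
time_s: 26.52
tcp_pos: [0.5612, 0.1252, 0.0734]
eef_rot: [0.0, 0.734, -0.679, -0.0]
wrist_force: [-0.4, 0.2, -0.7]
grip_width: -0.002
grip_force: 0.0
time_s: 27.18
tcp_pos: [0.5619, 0.1244, 0.1739]
eef_rot: [-0.0, 0.734, -0.679, 0.0]
wrist_force: [-0.3, -0.7, -0.7]
grip_width: 0.003
grip_force: 0.0
((566.7820434570312, 64.6529541015625), (78.69825744628906, 16.46719741821289), 4.419401168823242) travel mm 243.61912710503333 [-0.46221366 -0.0439794   0.7197842 ]
```

View pics/w6.png

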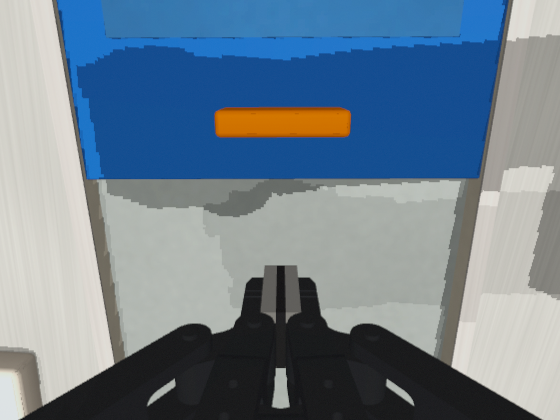

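The trailing hatch is shut: handle at (282,122), world y of about 0.065 against an expected 0.063. The catch was passed and the rigid stop was felt.

```bash
python3 -c "
from station import *
print(close_job())"
```

```text
the job is handed in; nothing more can be done
None
```

The spatula lies flat and released on the green liner, and the hatch was slid past its catch, pressed home at about 19 N for over a second and let go; I handed the job in at about 27 s, and the hand-in returned no verdict.

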